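# Press a fitting's plug home in the bench hand press

### The job

One of the brass tees on the bench is unfinished: its end plug still stands out from the tube. Stand that tee in the hand press with its tube lying across between the two open jaws, let go of it, then squeeze the press's two handles together until the plug gives and snaps fully home. Press the plug only with the press, and leave the finished tee standing in the closed press.

Things in the scene. Friction and masses are not known exactly. Their poses are not given: they have to be found in the camera images.
- fitting_grip (a point): Unfinished brass tee, 0.19 kg, on a foot 36 x 32 mm. Point: on the axis of its upright round spigot (18 mm diameter, top 76 mm up), 60 mm above the foot's underside, where to grip it. z up. Its level tube (28 mm diameter, axis 18 mm up) lies along y, from -25 to +9 mm; the plug's head ends at y = +25 mm. Goes in the press either way round. A finished tee and an elbow stand nearby.
- plug (a joint): Plug of that tee: head 28 mm across, 6 mm thick, on a thinner neck; 0 = standing 10 mm out from the tube (tee 50 mm long), 0.010 m = home, head tight on the tube (40 mm long, as on the finished tee). Resistance peaks at about 24 N in the first 1 to 2 mm, then falls; past 5 mm it snaps home and stays, let go before that it springs back out.
- nest (a point): Hand press, fixed: middle of its dark base plate's top, 8 mm above the bench, midway between the jaws. z up; the handles point along -x, their pivot is at x = +100 mm. The tee's foot stands here, tube along y, between 4 mm high ridges at x = -34 and +34 mm. Open jaws: inner faces at y = -32 and +32 mm, 50 mm long in x. Jaws and handles span 14 to 38 mm above the bench.
- handle (a joint): Press's left handle, rad: 0 open, 0.115 shut on its stop; the right one mirrors it. Jaws meet the tee at 0.07. No spring: stays where left. Black grips run from x = -52 to -125 mm of the nest; at x = -80 mm, over bare bench, they measure 64 mm (open) or 23 mm (shut) over their outsides: squeeze there from above, along the nest's y, with over 14 N.
Things that resemble listed ones, but are neither listed nor needed, are in the scene too. What is shaped like the part that bears fitting_grip but blue or purple is not meant.

How it is judged:
On the way, in this order (a step that is already met when the one before it is completed fails the run):
1. the unfinished tee stands in the nest of the open press, tube across between the jaws, plug still out, let go (x of fitting_grip in the frame of nest between -0.018 and 0.018 m and y of fitting_grip in the frame of nest between -0.014 and 0.014 m and z of fitting_grip in the frame of nest between 0.05 and 0.066 m and angle between fitting_grip's own z axis and vertical below 0.15 rad and angle between the x axis of fitting_grip and the x axis of nest, either way round below 0.3 rad and value of joint plug below 0.003 m and value of joint handle below 0.06 rad and contact force between the fingers and fitting below 0.2 N), for 0.2 s.
2. the handles are squeezed and the plug snaps home in the press (x of fitting_grip in the frame of nest between -0.018 and 0.018 m and y of fitting_grip in the frame of nest between -0.014 and 0.014 m and z of fitting_grip in the frame of nest between 0.05 and 0.066 m and angle between fitting_grip's own z axis and vertical below 0.15 rad and angle between the x axis of fitting_grip and the x axis of nest, either way round below 0.3 rad and value of joint plug above 0.008 m and value of joint handle above 0.085 rad), for 0.1 s.
At the end, for the whole second after the job is handed in: The plug is home (at least 8 mm of its 10 mm), and the tee stands at rest and upright in the nest (within 18 mm along x and 14 mm along y of its centre, tilt under 0.15 rad, tube across the press within 0.3 rad), between the handles left closed (over 0.08 rad) (x of fitting_grip in the frame of nest between -0.018 and 0.018 m and y of fitting_grip in the frame of nest between -0.014 and 0.014 m and z of fitting_grip in the frame of nest between 0.05 and 0.066 m and angle between fitting_grip's own z axis and vertical below 0.15 rad and angle between the x axis of fitting_grip and the x axis of nest, either way round below 0.3 rad and value of joint plug above 0.008 m and value of joint handle above 0.08 rad and linear speed of fitting below 0.02 m/s); the robot touches nothing.
It fails at once if the plug is pressed in by anything but the closing jaws (value of joint plug above 0.004 m and value of joint handle below 0.05 rad).
It also fails if it takes over 45 s, if anything falls off the work surface, if the arm or the gripper's body presses on something with over 40 N, if the wrist force passes 120 N, or if a joint passes its speed limit or range.

### The arm

A 6-joint arm with a two-finger parallel gripper is mounted at the origin on the work surface. World frame = base frame: x ahead of the robot, y to its left, z up, the work surface at z = 0. Lengths are in m, angles in rad, forces in N, time in s.
With the tool pointing down it reaches from about 0.35 to 0.85 m from the base axis. Payload 8.1 kg.
Tool frame: the origin (TCP) lies at the very end of the fingers, on their centre line; the grasp point (between the pads) lies robot.hold_point_z behind it (robot.hold_point_z is the distance from the TCP to the grasp point, in m); z points along the fingers, y is the direction in which the jaws open and shut (so a half turn about z gives the same grasp; the last joint's range is limited). The gripper opens to 93 mm and grips with 3 to 60 N. Pads are 15 mm wide; open, the fingers measure 128 mm over their backs; the gripper's body (75 mm by 188 mm) begins 65 mm behind the grasp point.
Start: joints at [-1.322, 0.13, 1.488, -0, 1.523, -0.085], TCP at [0.197, -0.567, 0.219] pointing down, gripper open.
Joint ranges: [-2.96, 2.96], [-0.89, 2.26], [0.02, 2.5], [-1.34, 4.48], [0, 2.73], [-2.66, 2.66]. Speed limits (rad/s): [2.39, 2.39, 2.79, 3.14, 3.14, 3.14].

### API

Orientations are given as a rotation vector (axis times angle).
In Python, from plant import robot, cams gives the robot as it stands. The module is installed in compiled form; this text tells all that it offers.
- The arm moves only by the tool step_arm, never from a script. Its argument "deltas" is a list of rows, each an object with "offset": the shift along the tool's x, y, z in cm, a list of three; "roll": the turn about the tool's z in rad. In form: [{"offset": [x, y, z], "roll": roll}, ...]. A call has 1 to 12 rows; each row shifts and turns the commanded pose from where the row before left it, along the tool's axes as they then stand; what a row does not reach is not made up. A row lasts 1/8 s, in which the tool goes at most 62.5 mm and 10.7 degrees, less where a joint would pass 70% of its speed; a pose out of reach is approached as far as the arm can. A call with a gripper value outside its range is refused whole. "fingers" is the finger opening in cm, from 0 to 9.3, set as the call begins (left out, the last holds). The fingers move at their own pace and stop on an object; "grip_force" is the grip in N (left out, the last holds). Time passes only in rows, so rows that do not move let the fingers close. It gives the time, the measured TCP pose, the force and the opening at its end, in the units of the state.
- robot.read_state(): the state, without advancing time (a new reading comes with each control period).
- cams.read_camera(name): name is "side" or "top" or "wrist"; returns a dict with "pixels" (400x640x3 uint8, red, green, blue), "fx", "fy", "cx", "cy" (pixels), "k1" (the pictures are not rectified: a ray, as slopes to the right and down, at radius r is drawn at 1 + k1 r^2 times it, then the intrinsics apply), "extrinsics" (4x4, takes a point from world to camera coordinates). Camera axes: x right, y down, z forward; pixel columns grow to the right and rows downward; lengths in m; the calibration is good to about 2 mm. A picture is of the moment at which its call begins. There is no depth.
- robot.close_job(): hands the job in, once; it reports no verdict.
Trained networks look in a picture, given as the dict that the camera call returned (one of the last four; its "shot" number tells which), for a name from the list of things; names that differ only in an ending like _2 or _b are one class to them, and where a whole thing is asked for, a point or a joint stands for the part that bears it (a point fixed in the world has none). Each returns a list of dicts, best first, with "score" (0 to 1); they miss things now and then, are a little off and sometimes report something else, mostly with a low value. They report only what shows in the picture. A call takes as long as a camera call. They do not tell look-alikes from the thing itself.
- cams.boxes_of(picture, thing): "xy" ([column, row] in pixels, amid what is visible of it).
- cams.silhouettes(picture, thing): "mask" (400x640 bool, what is visible of it) and "xy" ([column, row] in pixels, amid what is visible of it).
- cams.pinpoint(picture, thing): "xy" ([column, row] in pixels: a listed point, or the origin of a listed thing).
The state is a dict: "t": time; "q": joint angles; "dq": joint speeds; "joint_torque": joint torques, N m; "tool_pos": TCP position; "orientation": TCP orientation; "force": force on the tool from outside, world axes, zero at the start; "wrist_torque": the same for the moment, N m; "opening": finger opening in m.
Only numpy, scipy, OpenCV 4.12 (cv2) and the standard library are available. Lean on these libraries where they do the work, as an engineer would, in place of code of your own. Each camera call takes 0.05 s, during which the arm holds its last target. There are 200 camera calls.

## Working session

There is one attempt and no reset: what is moved stays moved. The work goes in short steps, Python scripts to look and compute and a tool call to move; the robot and the scene stay as the last step left them, time stands still between calls to the robot, and variables do not carry over. Pictures are saved under pics/ and viewed, about 8 in all and at most 12, crops included, and the job is handed in when it is done.

Besides the shell and the picture viewer there is one more tool, called after "Emit:" as a command line: name --argument value ..., lists and objects as JSON in quotes. step_arm: Moves the arm, as the interface text tells. Its arguments: {"type":"object","properties":{"deltas":{"type":"array"},"fingers":{"type":"number"},"grip_force":{"type":"number"}},"required":["deltas"]}

```bash
mkdir -p pics
cat > h.py <<'E'
from plant import robot, cams
import numpy as np, cv2
from scipy.spatial.transform import Rotation as R
def ray(c,px):
    d=np.array([(px[0]-c['cx'])/c['fx'],(px[1]-c['cy'])/c['fy']]); u=d.copy()
    for _ in range(20): u=d/(1+c['k1']*(u@u))
    E=np.array(c['extrinsics']); Rm,t=E[:3,:3],E[:3,3]
    return -Rm.T@t, Rm.T@np.array([u[0],u[1],1])
def at_z(c,px,z):
    o,d=ray(c,px); return o+d*(z-o[2])/d[2]
def proj(c,p):
    E=np.array(c['extrinsics']); q=E[:3,:3]@np.array(p)+E[:3,3]; u=q[:2]/q[2]; u=u*(1+c['k1']*(u@u))
    return np.array([u[0]*c['fx']+c['cx'],u[1]*c['fy']+c['cy']])
def tri(obs):
    A=np.zeros((3,3));b=np.zeros(3)
    for c,px in obs:
        o,d=ray(c,px); d/=np.linalg.norm(d); P=np.eye(3)-d@d.T if 0 else np.eye(3)-np.outer(d,d); A+=P;b+=P@o
    return np.linalg.solve(A,b)
def save(c,name,crop=None,s=1):
    im=c['pixels'][:,:,::-1]
    if crop: x0,y0,x1,y1=crop; im=im[y0:y1,x0:x1]
    cv2.imwrite('pics/'+name,cv2.resize(im,None,fx=s,fy=s,interpolation=cv2.INTER_CUBIC))
E
python3 - <<'E'
from h import *
np.set_printoptions(precision=3,suppress=True)
s=robot.read_state();print(s['t'],s['tool_pos'],s['orientation'],robot.hold_point_z)
ims=[]
for n in ['top','side']:
    c=cams.read_camera(n); save(c,n+'0.png'); ims.append(c['pixels'])
    print(n,ray(c,(320,200)))
    for th in ['fitting_grip','plug','handle','nest']:
        print(n,th,'pin',[(np.round(d['xy'],1).tolist(),round(d['score'],2), (at_z(c,d['xy'],{'fitting_grip':.06,'plug':.018,'handle':.026,'nest':.008}[th])).round(3).tolist()) for d in cams.pinpoint(c,th)])
E
```

```text
0.0 [ 0.196 -0.566  0.218] [-3.096 -0.522  0.   ] 0.0188
top (array([0.506, 0.066, 0.879]), array([ 0.112,  0.027, -0.993]))
top fitting_grip pin [([266.6, 196.5], 0.95, [0.604, 0.192, 0.06]), ([218.9, 206.9], 0.81, [0.582, 0.284, 0.06])]Traceback (most recent call last):
  File "<stdin>", line 9, in <module>
ValueError: it knows: fitting_grip, nest
```

Run:
```python
from h import *
np.set_printoptions(precision=3,suppress=True)
for n in ['top','side','wrist']:
    c=cams.read_camera(n); save(c,n+'0.png')
    print(n,ray(c,(320,200)))
    for th in ['fitting_grip','nest']:
        print(n,th,'pin',[(np.round(d['xy'],1).tolist(),round(d['score'],2), (at_z(c,d['xy'],{'fitting_grip':.06,'nest':.008}[th])).round(3).tolist()) for d in cams.pinpoint(c,th)])
a=cv2.imread('pics/top0.png');b=cv2.imread('pics/side0.png')
cv2.imwrite('pics/both.png',cv2.resize(np.vstack([a,b]),None,fx=.75,fy=.75,interpolation=cv2.INTER_AREA))
```

```text
top (array([0.506, 0.066, 0.879]), array([ 0.112,  0.027, -0.993]))
top fitting_grip pin [([266.5, 196.3], 0.83, [0.605, 0.192, 0.06]), ([218.1, 206.8], 0.78, [0.583, 0.285, 0.06]), ([318.4, 195.3], 0.68, [0.608, 0.092, 0.06])]
top nest pin [([402.5, 205.9], 0.98, [0.595, -0.079, 0.008])]
side (array([0.267, 0.537, 0.396]), array([ 0.489, -0.705, -0.515]))
side fitting_grip pin [([229.0, 267.2], 0.93, [0.581, 0.286, 0.06]), ([263.2, 231.4], 0.89, [0.6, 0.201, 0.06]), ([299.9, 200.1], 0.83, [0.612, 0.098, 0.06]), ([356.3, 187.5], 0.71, [0.559, 0.002, 0.06])]
side nest pin [([354.7, 188.5], 0.55, [0.605, -0.075, 0.008])]
wrist (array([ 0.268, -0.542,  0.383]), array([-0.262, -0.091, -0.961]))
wrist fitting_grip pin []
wrist nest pin []
```

View pics/both.png

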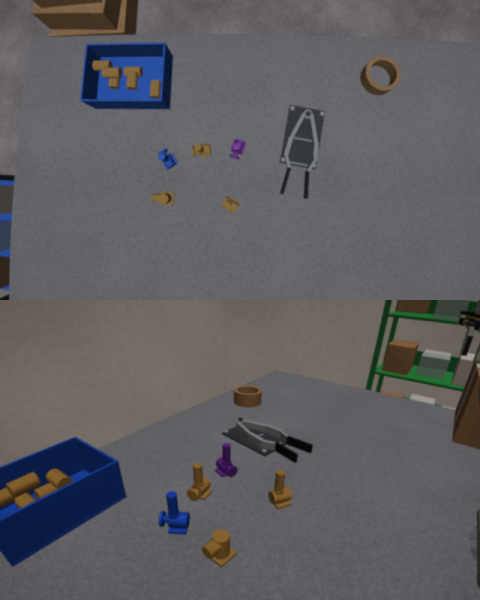

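The stacked view shows top-camera candidates, in full-image pixels: brass at (268,200), brass at (308,272), brass with a fat spigot at (216,264, probably the elbow), blue at (222,211) and purple at (317,198). The press is at (402,190), with its handles towards the bottom. One of the first two brass pieces is the unfinished tee, so I'll crop both cameras.

Run:
```python
import cv2,numpy as np
t=cv2.imread('pics/top0.png');s=cv2.imread('pics/side0.png')
f=lambda im,x,y:cv2.resize(im[y-40:y+40,x-50:x+50],(400,300),interpolation=cv2.INTER_CUBIC)
cv2.imwrite('pics/c1.png',np.vstack([np.hstack([f(t,268,200),f(t,308,272)]),np.hstack([f(s,266,243),f(s,374,253)])]))
```

```text
(no output)
```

View pics/c1.png

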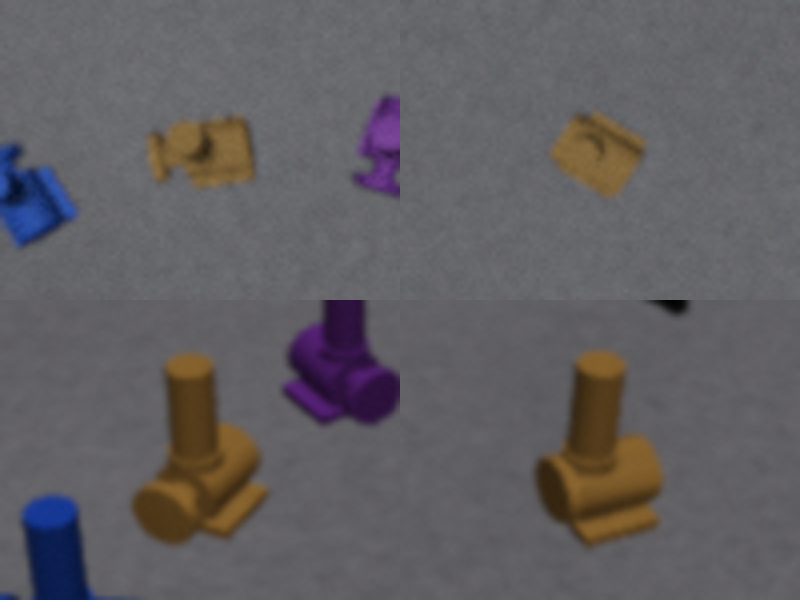

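The left piece (top 268,200; side 266,243) shows a thin neck with a separate plug head on its left (+y) side, so it is the unfinished tee. The piece at (308,272) is finished. Next I'll fit the tee's pose by silhouette and measure the press's axis.

```bash
cat > fit.py <<'E'
from h import *
from scipy.optimize import minimize
a=np.linspace(0,2*np.pi,24,endpoint=False)
def cyl_y(r,y0,y1,z): return np.array([[r*np.cos(t),y,z+r*np.sin(t)] for y in(y0,y1) for t in a])
def cyl_z(r,z0,z1): return np.array([[r*np.cos(t),r*np.sin(t),z] for z in(z0,z1) for t in a])
def parts(p=0):
    foot=np.array([[x,y,z] for x in(-.018,.018) for y in(-.016,.016) for z in(0,.004)])
    return [foot,cyl_y(.014,-.025,.009,.018),cyl_y(.014,.019-p,.025-p,.018),cyl_y(.008,.009,.019-p,.018),cyl_z(.009,.018,.076)]
def render(c,x,y,z,yaw,S=4,p=0):
    m=np.zeros((400*S,640*S),np.uint8); Rz=R.from_euler('z',yaw).as_matrix()
    for P in parts(p):
        q=np.array([proj(c,Rz@v+[x,y,z]) for v in P]); h=cv2.convexHull(((q+.5)*S).astype(np.float32)).astype(np.int32)
        cv2.fillConvexPoly(m,h,255)
    return cv2.resize(m,(640,400),interpolation=cv2.INTER_AREA)/255.
def brass(c,box):
    hsv=cv2.cvtColor(c['pixels'],cv2.COLOR_RGB2HSV); m=np.zeros((400,640))
    x0,y0,x1,y1=box; h=hsv[y0:y1,x0:x1]; m[y0:y1,x0:x1]=(h[...,0]>8)&(h[...,0]<28)&(h[...,1]>90)
    return m
def fit(obs,x0,y0,yaws,z=0,p=0):
    # obs: (cam,mask); small per-camera pixel shift is not modelled
    f=lambda v:sum(np.abs(render(c,v[0],v[1],z,v[2],p=p)-m).sum()/m.sum() for c,m in obs)
    best=None
    for w in yaws:
        r=minimize(f,[x0,y0,w],method='Nelder-Mead',options=dict(initial_simplex=[[x0,y0,w],[x0+.006,y0,w],[x0,y0+.006,w],[x0,y0,w+.2]],xatol=2e-4,fatol=1e-3))
        if best is None or r.fun<best.fun: best=r
    return best
E
python3 - <<'E'
from fit import *
T=cams.read_camera('top');S=cams.read_camera('side')
o=[(T,brass(T,(248,180,292,220))),(S,brass(S,(235,215,290,275)))]
for ob in (o,o[:1],o[1:]):
    r=fit(ob,.60,.195,[-.5,-.1,.3]);print(r.x.round(4),round(r.fun,3))
save(T,'press.png',(360,130,450,270),4)
P=cams.pinpoint(T,'nest')[0]['xy'];Q=cams.pinpoint(S,'nest')[0]['xy'];print(P,Q,tri([(T,P),(S,Q)]),at_z(T,P,.008),at_z(S,Q,.008))
E
```

```text
[0.604  0.1945 0.2302] 0.386
[0.6024 0.1951 0.1517] 0.228
[0.6051 0.1936 0.2581] 0.127
[399.9, 206.1] [353.3, 186.4] [ 0.59917658 -0.06939783  0.016793  ] [ 0.59497746 -0.07360456  0.008     ] [ 0.61215687 -0.08069903  0.008     ]
```

View pics/press.png

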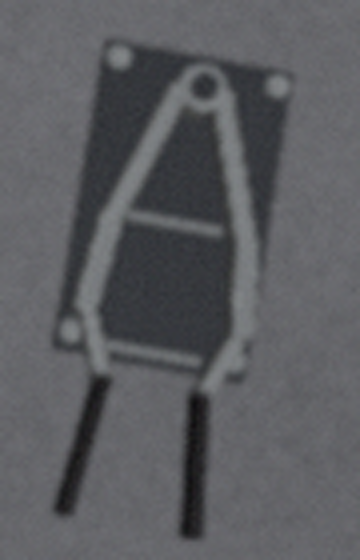

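The crop shows the press pivot at top-camera (411,152), the ridges centred near (403.5,186) and (398,218), and the grips pointing down from (384,225) to (376,258) and from (410,228) to (408,264).

Run:
```python
from h import *
T=cams.read_camera('top')
w=lambda u,v,z:at_z(T,(360+u/4-.375,130+v/4-.375),z).round(4)
pts=dict(piv=w(204,87,.038),r1a=w(127,214,.012),r1b=w(222,232,.012),r2a=w(107,346,.012),r2b=w(200,361,.012),la=w(100,378,.036),lb=w(65,514,.036),ra=w(200,393,.036),rb=w(192,537,.036))
for k,v in pts.items(): print(k,v)
ga=(pts['la']+pts['ra'])/2; gb=(pts['lb']+pts['rb'])/2
for nm,a,b in [('piv-ga',ga,pts['piv']),('piv-gb',gb,pts['piv'])]:
    d=(b-a)[:2]; print(nm,np.linalg.norm(d),np.arctan2(d[1],d[0]))
for k in('r1','r2'):
    d=(pts[k+'a']-pts[k+'b'])[:2];print(k,np.linalg.norm(d),np.arctan2(-d[0],d[1]))
d=(pts['piv']-gb)[:2];d/=np.linalg.norm(d);print('nest from pivot',pts['piv'][:2]-.1*d, 'ridge mid',(pts['r1a']+pts['r1b']+pts['r2a']+pts['r2b'])/4)
```

```text
piv [ 0.7026 -0.0911  0.038 ]
r1a [ 0.6415 -0.0557  0.012 ]
r1b [ 0.633  -0.1044  0.012 ]
r2a [ 0.5737 -0.0454  0.012 ]
r2b [ 0.5668 -0.0927  0.012 ]
la [ 0.5561 -0.0389  0.036 ]
lb [ 0.4895 -0.022   0.036 ]
ra [ 0.5494 -0.0882  0.036 ]
rb [ 0.4791 -0.0841  0.036 ]
piv-ga 0.15236149447941227 -0.18182009445701014
piv-gb 0.22159127351951385 -0.17256776449638642
r1 0.04943622153846307 -0.1727973476779166
r2 0.04780062761094252 -0.1448556258535243
nest from pivot [ 0.60408529 -0.07392875] ridge mid [ 0.60375 -0.07455  0.012  ]
```

The press comes out consistent in three ways: pivot, ridges and grips all give nest ≈ (0.604, -0.074) with yaw ≈ -0.17. The ridge spacing measures 68 mm and the pivot sits 100 mm away, as specified. The tee is at ≈ (0.604, 0.194) with yaw ≈ 0.2. I'll move to a hover above the tee.

Emit:
step_arm --deltas '[{"offset": [3.73, -3.43, 0.35], "roll": 0}, {"offset": [3.73, -3.43, 0.35], "roll": 0}, {"offset": [3.73, -3.43, 0.35], "roll": 0}, {"offset": [3.73, -3.43, 0.35], "roll": 0}, {"offset": [3.73, -3.43, 0.35], "roll": 0}, {"offset": [3.73, -3.43, 0.35], "roll": 0}, {"offset": [3.73, -3.43, 0.35], "roll": 0}, {"offset": [3.73, -3.43, 0.35], "roll": 0}, {"offset": [3.73, -3.43, 0.35], "roll": 0}, {"offset": [3.73, -3.43, 0.35], "roll": 0}, {"offset": [3.73, -3.43, 0.35], "roll": 0}, {"offset": [3.73, -3.43, 0.35], "roll": 0}]' --fingers 5

```text
t: 2.3
tool_pos: [0.4854, -0.0298, 0.1769]
orientation: [3.097, 0.522, 0.001]
force: [0.8, -0.1, -0.1]
opening: 0.0501
```

Emit:
step_arm --deltas '[{"offset": [3.73, -3.43, 0.35], "roll": 0}, {"offset": [3.73, -3.43, 0.35], "roll": 0}, {"offset": [3.73, -3.43, 0.35], "roll": 0}, {"offset": [3.73, -3.43, 0.35], "roll": 0}, {"offset": [3.73, -3.43, 0.35], "roll": 0}, {"offset": [0, 0, 0], "roll": 0.134}, {"offset": [0, 0, 0], "roll": 0}]'

```text
t: 3.18
tool_pos: [0.6045, 0.1923, 0.1586]
orientation: [3.125, 0.316, -0.001]
force: [-0.0, 0.5, -1.0]
opening: 0.0498
```

Run:
```python
from fit import *
np.set_printoptions(precision=4,suppress=True)
s=robot.read_state();M=R.from_rotvec(s['orientation']).as_matrix();print(s['t'],s['tool_pos'],M[:,0],M[:,2],s['q'])
W=cams.read_camera('wrist');save(W,'w1.png')
print([(np.round(d['xy'],1).tolist(),round(d['score'],2),at_z(W,d['xy'],.06)) for d in cams.pinpoint(W,'fitting_grip')])
q=proj(W,[.6035,.194,.03]).astype(int);print('expect',q)
m=brass(W,(max(q[0]-110,0),max(q[1]-110,0),q[0]+110,q[1]+110));print(m.sum())
r=fit([(W,m)],.6035,.194,[0,.25]);print(r.x,r.fun)
```

```text
3.175 [0.6045 0.1923 0.1586] [ 0.9798  0.2001 -0.0009] [-0.0008 -0.0003 -1.    ] [ 0.2272  0.256   1.4565 -0.0001  1.43    1.5966]
[([313.6, 197.5], 0.66, array([0.6056, 0.1985, 0.06  ])), ([417.0, 214.5], 0.65, array([0.6089, 0.0972, 0.06  ]))]
expect [317 192]
1988.0
[0.6044 0.195  0.1844] 0.4439480017359056
```

View pics/w1.png

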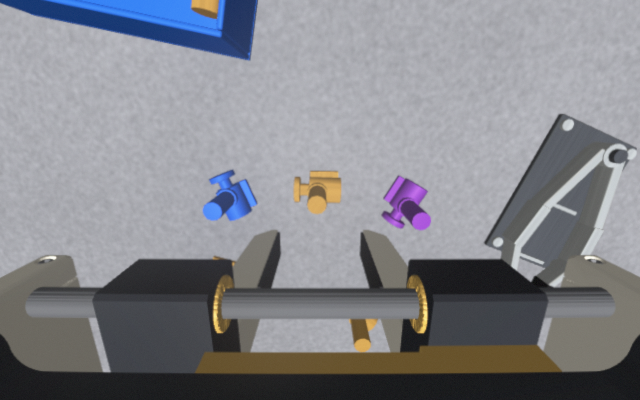

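The wrist view shows the tee at (318,190), plug to the left, centred between the fingers and clear of the blue and purple pieces. The fit agrees: (0.604, 0.195), yaw about 0.2. I'll descend and grip.

Emit:
step_arm --deltas '[{"offset": [0.05, -0.26, 2.0], "roll": 0}, {"offset": [0, 0, 3.0], "roll": 0}, {"offset": [0, 0, 3.0], "roll": 0}, {"offset": [0, 0, 2.4], "roll": 0}, {"offset": [0, 0, 1.2], "roll": 0}, {"offset": [0, 0, 0], "roll": 0}]'

```text
t: 4.03
tool_pos: [0.6035, 0.194, 0.0417]
orientation: [3.126, 0.313, -0.004]
force: [-0.2, 0.3, 1.1]
opening: 0.0502
```

Emit:
step_arm --deltas '[{"offset": [0, 0, 0], "roll": 0}, {"offset": [0, 0, 0], "roll": 0}, {"offset": [0, 0, 0], "roll": 0}, {"offset": [0, 0, 0], "roll": 0}, {"offset": [0, 0, 0], "roll": 0}, {"offset": [0, 0, 0], "roll": 0}]' --fingers 0 --grip_force 20

```text
t: 4.78
tool_pos: [0.6049, 0.1946, 0.0435]
orientation: [-3.126, -0.313, -0.001]
force: [-0.8, 1.2, 2.8]
opening: 0.0178
```

The fingers stopped at 17.8 mm, the spigot's diameter. I'll lift and move to a hover above the nest, rolling so the tee lines up with the press.

Emit:
step_arm --deltas '[{"offset": [0, 0, -3], "roll": 0}, {"offset": [0, 0, -4], "roll": 0}, {"offset": [0, 0, -4], "roll": 0}, {"offset": [0, 0, 0], "roll": 0}]'

```text
t: 5.28
tool_pos: [0.6071, 0.1949, 0.1573]
orientation: [-3.125, -0.313, -0.011]
force: [0.8, -0.0, -1.8]
opening: 0.0174
```

Run:
```python
from fit import *
np.set_printoptions(precision=4,suppress=True)
s=robot.read_state();M=R.from_rotvec(s['orientation']).as_matrix();p=s['tool_pos'];print(s['t'],p,M[:,0],s['opening'],s['force'])
th=np.arctan2(M[1,0],M[0,0])
W=cams.read_camera('wrist')
z=p[2]+.0188-.06
q=proj(W,[p[0],p[1],z+.02]).astype(int);print(q)
m=brass(W,(q[0]-70,max(q[1]-80,0),q[0]+70,min(q[1]+50,345)))
save(W,'w2.png')
S=cams.read_camera('side');qs=proj(S,[p[0],p[1],z+.03]).astype(int)
ms=brass(S,(qs[0]-45,max(qs[1]-35,0),qs[0]+45,qs[1]+60))
r=fit([(S,ms)],p[0],p[1],[.1,.3],z=z);print('side',r.x,r.fun,'rel yaw',r.x[2]-th)
# wrist: only outline of the tube/plug
r=fit([(W,m)],p[0],p[1],[.1,.3],z=z);print('wrist',r.x,r.fun,'rel yaw',r.x[2]-th)
a=W['pixels'][max(q[1]-100,0):max(q[1]-100,0)+200,q[0]-130:q[0]+130,::-1];b=S['pixels'][max(qs[1]-100,0):max(qs[1]-100,0)+200,max(qs[0]-130,0):max(qs[0]-130,0)+260,::-1]
cv2.imwrite('pics/w2c.png',cv2.resize(np.hstack([a,b]),None,fx=1.5,fy=1.5))
```

```text
5.275 [0.6071 0.1949 0.1573] [0.9801 0.1984 0.0069] 0.017448108824421597 [ 0.7657 -0.0059 -1.8454]
[319 231]
side [0.6003 0.1983 0.3078] 0.3424156862745098 rel yaw 0.10806001763052109
wrist [0.6095 0.1952 0.4404] 0.4083608209638996 rel yaw 0.24070630290120903
```

View pics/w2c.png

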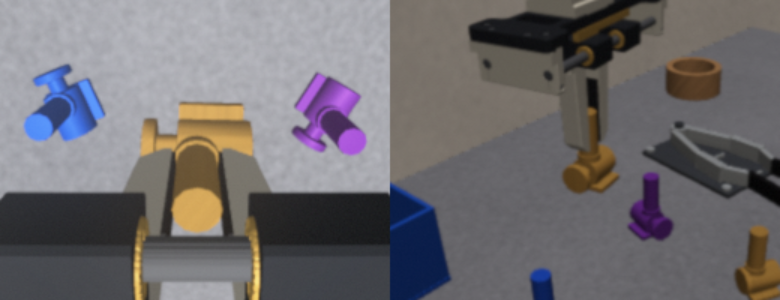

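The tee hangs upright. In the wrist view its foot edge is level (crop y≈105) with the tube across the fingers, so relative yaw is about 0; the numeric fits are spoiled by the fingers covering part of it. I'll move above the nest.

Emit:
step_arm --deltas '[{"offset": [-0.81, 3.76, 0], "roll": 0}, {"offset": [-0.81, 3.76, 0], "roll": 0}, {"offset": [-0.81, 3.76, 0], "roll": 0}, {"offset": [-0.81, 3.76, 0], "roll": 0}, {"offset": [-0.81, 3.76, 0], "roll": 0}, {"offset": [-0.81, 3.76, 0], "roll": 0}, {"offset": [-0.81, 3.76, 0], "roll": 0}, {"offset": [0, 0, 0], "roll": 0.123}, {"offset": [0, 0, 0], "roll": 0.123}, {"offset": [0, 0, 0], "roll": 0.123}, {"offset": [0, 0, 0], "roll": 0}]'

```text
t: 6.75
tool_pos: [0.5997, -0.0746, 0.1503]
orientation: [-3.13, 0.265, 0.007]
force: [-0.5, 0.2, -2.9]
opening: 0.0177
```

Run:
```python
from fit import *
np.set_printoptions(precision=4,suppress=True)
s=robot.read_state();M=R.from_rotvec(s['orientation']).as_matrix();p=s['tool_pos'];print(s['t'],p,M[:,0],M[:,2],s['opening'],s['force'])
W=cams.read_camera('wrist')
im=W['pixels'][:,:,::-1].copy()
# overlay predicted nest frame: pivot, ridge ends, jaw outlines
def draw(n,yaw,col):
    Rz=R.from_euler('z',yaw).as_matrix(); f=lambda x,y,z:tuple(proj(W,Rz@[x,y,z]+np.array([n[0],n[1],0])).round().astype(int).tolist())
    for x in(-.034,.034): cv2.line(im,f(x,-.024,.012),f(x,.024,.012),col,1)
    for y in(-.032,.032): cv2.line(im,f(-.025,y,.038),f(.025,y,.038),col,1)
    cv2.circle(im,f(.1,0,.038),3,col,1)
    for y in(-.032,.032): cv2.circle(im,f(-.08,y,.038),2,col,-1)
draw((.604,-.0743),-.17,(0,0,255))
cv2.imwrite('pics/w3.png',cv2.resize(im[:340,100:540],None,fx=1.7,fy=1.7,interpolation=cv2.INTER_CUBIC))
```

```text
6.75 [ 0.5997 -0.0746  0.1503] [ 0.9858 -0.1678 -0.0043] [-0.0043  0.0009 -1.    ] 0.017671626819958527 [-0.4575  0.2352 -2.918 ]
```

View pics/w3.png

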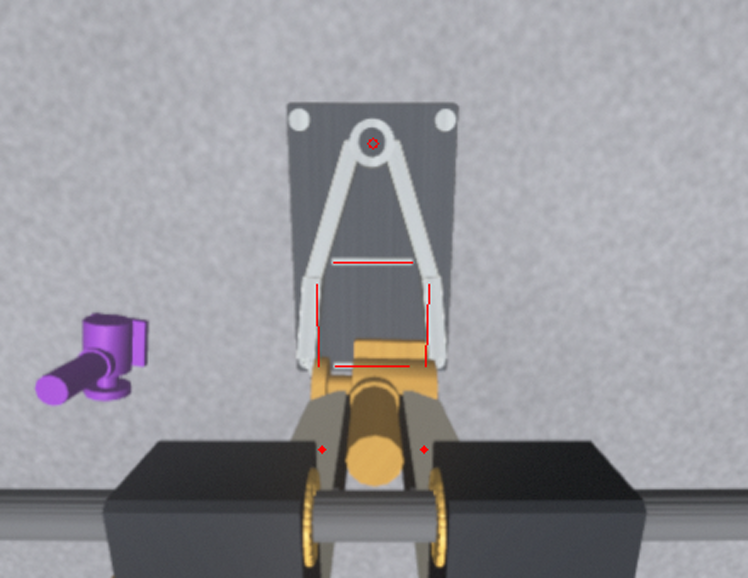

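The predicted frame (red) lies on the real pivot, ridges and jaw faces, and the tee is aligned across the press. I'll descend in stages, watching the force.

Emit:
step_arm --deltas '[{"offset": [0.35, 0.05, 1.5], "roll": 0}, {"offset": [0, 0, 2], "roll": 0}, {"offset": [0, 0, 2], "roll": 0}, {"offset": [0, 0, 1.5], "roll": 0}, {"offset": [0, 0, 1.2], "roll": 0}, {"offset": [0, 0, 0.8], "roll": 0}, {"offset": [0, 0, 0], "roll": 0}, {"offset": [0, 0, 0], "roll": 0}]'

```text
t: 7.8
tool_pos: [0.6052, -0.076, 0.0639]
orientation: [3.13, -0.265, 0.002]
force: [0.3, 0.2, -1.4]
opening: 0.0176
```

Run:
```python
from fit import *
np.set_printoptions(precision=4,suppress=True)
for i in range(3):
    s=robot.read_state();print(s['t'],s['tool_pos'],s['force'],s['opening']); W=cams.read_camera('wrist')
p=s['tool_pos']
S=cams.read_camera('side');save(S,'s3.png',(300,120,460,240),4.5)
```

```text
7.8 [ 0.6052 -0.076   0.0639] [ 0.2616  0.249  -1.4379] 0.017578307755232527
7.85 [ 0.6053 -0.076   0.064 ] [ 1.0381  0.2379 -1.9959] 0.017509636160637564
7.9 [ 0.6053 -0.076   0.0641] [-0.7714 -1.111  -1.8016] 0.017537968294379407
```

View pics/s3.png

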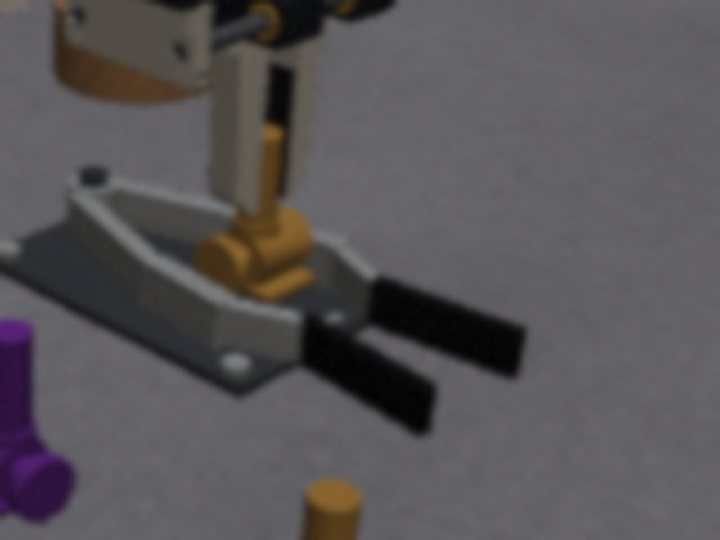

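The side view shows the tee between the open jaws, clear of both and just above the plate. I'll lower it in small steps.

Emit:
step_arm --deltas '[{"offset": [0, 0, 0.6], "roll": 0}, {"offset": [0, 0, 0.3], "roll": 0}, {"offset": [0, 0, 0.2], "roll": 0}, {"offset": [0, 0, 0], "roll": 0}]'

```text
t: 8.5
tool_pos: [0.6046, -0.0758, 0.0519]
orientation: [-3.13, 0.265, 0.0]
force: [0.1, -0.3, -1.8]
opening: 0.0173
```

Emit:
step_arm --deltas '[{"offset": [0, 0, 0.15], "roll": 0}, {"offset": [0, 0, 0], "roll": 0}]'

```text
t: 8.75
tool_pos: [0.6051, -0.0759, 0.0515]
orientation: [3.13, -0.265, 0.001]
force: [-1.6, 1.1, 4.8]
opening: 0.0174
```

The foot touches the plate (Fz +4.8 N). I'll release and go straight up.

Emit:
step_arm --deltas '[{"offset": [0, 0, 0], "roll": 0}, {"offset": [0, 0, 0], "roll": 0}, {"offset": [0, 0, 0], "roll": 0}, {"offset": [0, 0, 0], "roll": 0}, {"offset": [0, 0, -1], "roll": 0}, {"offset": [0, 0, -3], "roll": 0}, {"offset": [0, 0, -3], "roll": 0}, {"offset": [0, 0, 0], "roll": 0}]' --fingers 5

```text
t: 9.75
tool_pos: [0.6072, -0.0764, 0.1248]
orientation: [3.13, -0.265, 0.01]
force: [0.4, -0.3, -1.1]
opening: 0.0498
```

Run:
```python
from fit import *
np.set_printoptions(precision=4,suppress=True)
s=robot.read_state();print(s['t'],s['tool_pos'],s['force'],s['opening'])
W=cams.read_camera('wrist');im=W['pixels'][:,:,::-1].copy()
q=proj(W,[.604,-.0743,.04]).astype(int);m=brass(W,(q[0]-75,q[1]-75,q[0]+75,min(q[1]+75,255)))
S=cams.read_camera('side');qs=proj(S,[.604,-.0743,.04]).astype(int);ms=brass(S,(qs[0]-35,qs[1]-35,qs[0]+35,qs[1]+35))
for n,o in(('w',[(W,m)]),('s',[(S,ms)])):
    r=fit(o,.604,-.0743,[-.17,.0],z=.008);print(n,r.x,r.fun)
a=im[30:330,120:520];b=cv2.resize(S['pixels'][120:240,300:460,::-1],(400,300),interpolation=cv2.INTER_CUBIC)
cv2.imwrite('pics/w4.png',np.hstack([a,b]))
```

```text
9.75 [ 0.6072 -0.0764  0.1248] [ 0.4034 -0.289  -1.0938] 0.049827428488231754
w [ 0.6043 -0.0759 -0.1886] 0.16487062037929928
s [ 0.6097 -0.0866  0.0819] 0.5152956346948837
```

View pics/w4.png

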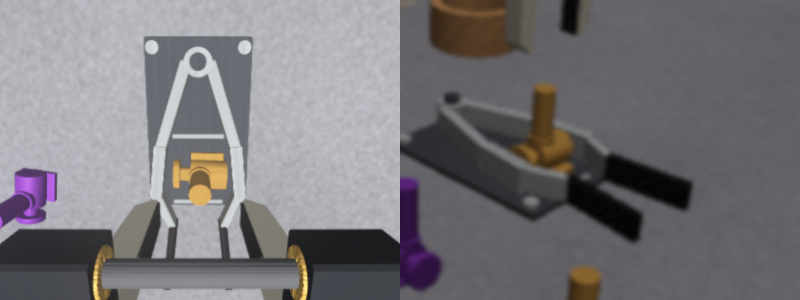

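The tee stands upright at the nest centre. The wrist fit gives (0.604, -0.076) and yaw -0.19, with the plug still out and the handles open. I'll back off 80 mm along the handles, open fully and descend over the grips.

Emit:
step_arm --deltas '[{"offset": [-4.0, -0.08, -0.5], "roll": 0}, {"offset": [-4.1, -0.09, 0], "roll": 0}, {"offset": [0, 0, 0], "roll": 0}, {"offset": [0, 0, 0], "roll": 0}, {"offset": [0, 0, 0], "roll": 0}]' --fingers 9.3

```text
t: 10.48
tool_pos: [0.526, -0.0608, 0.1257]
orientation: [3.13, -0.266, 0.001]
force: [0.3, 0.2, 0.3]
opening: 0.0921
```

Emit:
step_arm --deltas '[{"offset": [0, 0, 2.5], "roll": 0}, {"offset": [0, 0, 3], "roll": 0}, {"offset": [0, 0, 2], "roll": 0}, {"offset": [0, 0, 0], "roll": 0}, {"offset": [0, 0, 0], "roll": 0}]'

```text
t: 11.1
tool_pos: [0.5261, -0.0608, 0.0515]
orientation: [3.13, -0.265, 0.002]
force: [0.2, -0.1, 0.6]
opening: 0.093
```

Run:
```python
from h import *
s=robot.read_state();print(s['t'],s['tool_pos'],s['force'],s['opening'],s['orientation'])
W=cams.read_camera('wrist');T=cams.read_camera('top')
b=cv2.resize(T['pixels'][150:270,330:490,::-1],(400,300),interpolation=cv2.INTER_CUBIC)
cv2.imwrite('pics/w5.png',np.hstack([W['pixels'][100:400,120:520,::-1],b]))
```

```text
11.1 [ 0.52608698 -0.06076423  0.05150601] [ 0.21306716 -0.07719528  0.56476403] 0.09297602250984824 [ 3.13023335e+00 -2.65486370e-01  1.65178725e-03]
```

View pics/w5.png

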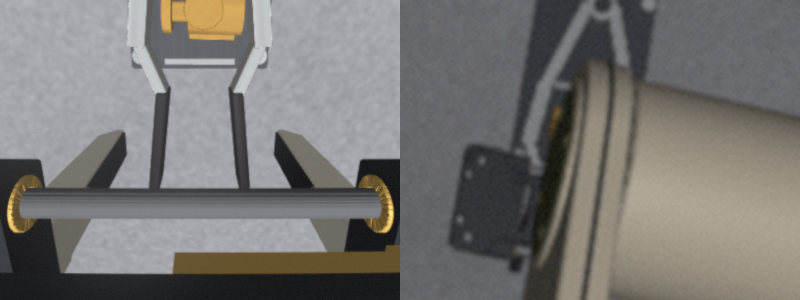

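The fingers straddle both grips symmetrically. I'll go down and squeeze at 45 N, closing to 2.0 cm.

Emit:
step_arm --deltas '[{"offset": [0, 0, 2.0], "roll": 0}, {"offset": [0, 0, 1.4], "roll": 0}, {"offset": [0, 0, 0.4], "roll": 0}, {"offset": [0, 0, 0], "roll": 0}]'

```text
t: 11.7
tool_pos: [0.5251, -0.0605, 0.0127]
orientation: [-3.13, 0.265, 0.0]
force: [-0.3, -0.5, 0.1]
opening: 0.0932
```

Emit:
step_arm --deltas '[{"offset": [0, 0, 0], "roll": 0}, {"offset": [0, 0, 0], "roll": 0}, {"offset": [0, 0, 0], "roll": 0}, {"offset": [0, 0, 0], "roll": 0}, {"offset": [0, 0, 0], "roll": 0}, {"offset": [0, 0, 0], "roll": 0}, {"offset": [0, 0, 0], "roll": 0}, {"offset": [0, 0, 0], "roll": 0}]' --fingers 2 --grip_force 40

```text
t: 12.7
tool_pos: [0.5246, -0.06, 0.0124]
orientation: [-3.13, 0.265, 0.002]
force: [-2.4, 6.3, 0.4]
opening: 0.022
```

The opening is 22 mm, which means the handles are shut on their stop. I'll release and retreat upward.

Emit:
step_arm --deltas '[{"offset": [0, 0, 0], "roll": 0}, {"offset": [0, 0, 0], "roll": 0}, {"offset": [0, 0, 0], "roll": 0}, {"offset": [0, 0, 0], "roll": 0}, {"offset": [0, 0, -1.5], "roll": 0}, {"offset": [0, 0, -3], "roll": 0}, {"offset": [0, 0, -4], "roll": 0}, {"offset": [0, 0, -4], "roll": 0}, {"offset": [-2, 0, -1], "roll": 0}, {"offset": [0, 0, 0], "roll": 0}, {"offset": [0, 0, 0], "roll": 0}]' --fingers 6.5

```text
t: 14.08
tool_pos: [0.5055, -0.0572, 0.1476]
orientation: [3.13, -0.266, 0.0]
force: [-0.0, -0.4, -0.5]
opening: 0.0649
```

Run:
```python
from fit import *
np.set_printoptions(precision=4,suppress=True)
s=robot.read_state();print(s['t'],s['tool_pos'],s['force'],s['opening'])
W=cams.read_camera('wrist');S=cams.read_camera('side')
q=proj(W,[.604,-.0743,.04]).astype(int);m=brass(W,(q[0]-75,max(q[1]-75,0),q[0]+75,min(q[1]+75,400)))
for p in(0,.01):
    r=fit([(W,m)],.604,-.0743,[-.17],z=.008,p=p);print(p,r.x,r.fun)
a=cv2.resize(W['pixels'][max(q[1]-100,0):max(q[1]-100,0)+240,q[0]-160:q[0]+160,::-1],(400,300));b=cv2.resize(S['pixels'][130:220,320:440,::-1],(400,300),interpolation=cv2.INTER_CUBIC)
cv2.imwrite('pics/w6.png',np.hstack([a,b]))
```

```text
14.075 [ 0.5055 -0.0572  0.1476] [-0.0023 -0.3694 -0.4988] 0.06494515438903155
0 [ 0.6029 -0.0687 -0.1185] 0.2894373027858607
0.01 [ 0.6031 -0.0688 -0.1535] 0.09679423428732795
```

View pics/w6.png

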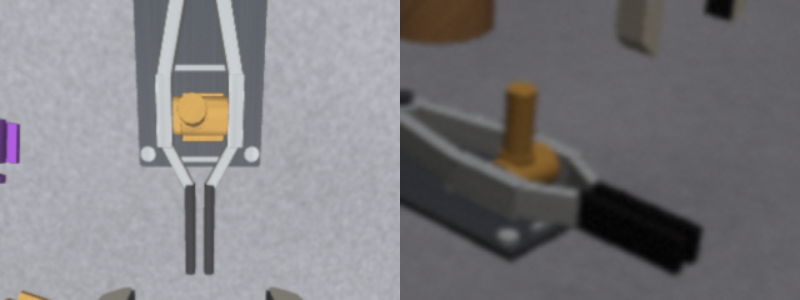

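The handles are closed, the plug is home with no neck gap, and the tee stands upright between the jaws. The plug-home model fits much better than plug-out (error 0.10 against 0.29). The tee is at about (-1, +5) mm from the nest centre, and the robot is clear.

```bash
python3 -c "
from plant import robot
print(robot.close_job())"
```

```text
the job is handed in; nothing more can be done
None
```

The unfinished tee is finished and standing in the closed press, and the job was handed in at about 14 s of the 45 s allowed; no verdict is reported.

I picked the tee by the visible neck behind its plug head, stood it in the nest tube across the jaws, and let go. I then squeezed the handles from above at x = -80 mm with 40 N until they reached their stop, with the fingers at 22 mm against 23 mm expected. After that I released and backed away.

**Last checks, from the wrist camera before hand-in:**
- **Plug:** it is home; the plug-home shape fits the picture much better than plug-out (error 0.10 against 0.29).
- **Tee:** it stands upright about (-1, +5) mm from the nest centre, with its tube within about 0.02 rad of square across the press.
- **Handles and robot:** the handles look closed and the gripper was clear of everything.

**Checks that disagreed:**
- **Side-camera fit after placing:** it was unreliable because the jaws hid part of the tee. I went by the wrist camera and the pictures.
- **Fits of the tee in the gripper:** these were spoiled by the fingers covering it, so I judged its alignment from the picture.
- **Nest detector:** it was about 9 mm off in x from my measurement in the top view (17 mm off in height terms from the two-camera estimate's x/z). I used the press geometry, which an overlay on the wrist picture confirmed.

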